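# Bolt the gate on the welding table

## Task

Bolt the small steel gate on the welding table: slide its barrel bolt across through the lug on the post, then turn the bolt's handle down into the notch of the keeper strip until it lies fully home, flat at the bottom of the notch, and let go. The strip bends easily and the notch is not quite where it should be, so feel for it gently and never force the handle down on the strip; leave the other things lying on the table and on the gate where they are.

Things in the scene. Friction and masses are not known exactly. Their poses are not given: they have to be found in the camera images.
- gate: small steel gate clamped flat on the table: leaf 270 mm (x) by 305 mm (y), 30 mm thick, with a 40 mm square post on its +y side; fixed. Origin on the table under the bolt's axis. y runs along the bolt, the way it shoots into the post; z is up; x points to the side on which the handle folds down. The bolt's axis is x = 0, z = 65 mm here; guide lugs round it reach up to z = 81 mm.
- bolt (a joint): how far the bolt rod (round steel, 16 mm) is slid along the gate's +y, in m: 0 drawn back, 0.120 far stop. Starts between 0 and 0.025. Sliding takes about 3 N and it stays where it is left. Its tip is through the post's lug from about 0.065 on; the notch comes after that, see keeper_edge.
- handle (a joint): how far the handle is turned down about the bolt's axis, in rad: 0 stands up from the gate (+z), positive folds to the gate's +x side, 1.57 lies flat. Starts between -0.4 and 0.5. It turns stiffly (0.12 N m, about 1.5 N at its end) and stays where it is left. On the keeper's uncut edge it stops at about 1.01 to 1.05; at the bottom of the notch it reads about 1.58.
- handle_grip (a point): centre of the black cross grip at the handle's end, a cylinder 24 mm long (along the bolt), 18 mm thick, 78 mm from the bolt's axis. The handle is a round stem, 10 mm thick, at y = (bolt value - 0.055 m) of the gate's frame. Pinched by its ends from above, fingers closing along the bolt, the grip pivots stiffly (2 to 3 N more at the grip) as the handle turns.
- keeper: the keeper: a fixed foot screwed to the gate, carrying an upright steel strip, 170 mm long and 6 mm thick, parallel to the bolt. Origin 36 mm above the table, axes as the gate's. The strip was screwed on by hand in slotted holes: this pose is the foot's and does not tell where the notch is. The strip bends if loaded with more than 30 N, by the handle or the robot.
- keeper_edge (a point): a point on the strip's upper edge, 38 mm from the bolt's axis on the gate's +x side, 81 mm above the table. One notch, 14 mm wide and 22 mm deep, is cut down from this edge. It takes the handle at a bolt value somewhere between 0.083 and 0.107 (2 mm of play either way): look for it, or feel for it with the handle resting lightly on the edge.
- bracket: small flat L-shaped steel bracket, 60 x 60 x 8 mm, lying on the gate's sheet; leave alone
- disc: steel disc, 56 mm across, 6 mm thick, lying on the gate's sheet; leave alone
- wrench: steel wrench lying on the table beyond the gate; leave alone
- hammer: hammer with a wooden handle, lying on the table to the right of the gate; leave alone
- jar: closed grey jar, 68 mm across, 85 mm tall, left of the gate post; leave alone
- angle: offcut of angle steel, 120 mm long, 40 mm wide and tall, beyond the gate; leave alone
- pipe: short standing piece of pipe, 48 mm across, 60 mm tall, left of the gate; leave alone

How it is judged:
On the way, in this order (a step that is already met when the one before it is completed fails the run):
1. the bolt is slid across through the post's lug (bolt value over 0.07) with its handle not yet down (under 1.3 rad) (value of joint bolt above 0.07 m and value of joint handle below 1.3 rad), for 0.1 s.
2. the handle is turned down home in the notch (over 1.48 rad) (value of joint bolt above 0.078 m and value of joint handle above 1.48 rad), for 0.2 s.
At the end, for the whole second after the job is handed in: The bolt is across through the post's lug (bolt value 0.078 to 0.112), its handle lies home in the keeper's notch (over 1.48 rad), and bolt and handle are at rest (all of step 2 and value of joint bolt below 0.112 m and velocity of joint handle between -0.05 and 0.05 rad/s and velocity of joint bolt between -0.01 and 0.01 m/s); the robot touches nothing.
It fails at once if the keeper strip is loaded with more than 30 N (contact force between keeper and anything else above 30 N).
It fails at once if another thing on the table or the gate is moved by more than 20 mm (distance of any of bracket, disc, wrench, hammer, jar, angle, pipe from where it was at the start of the episode above 0.02 m).
It also fails if it takes over 58 s, if anything falls off the work surface, if the arm or the gripper's body presses on something with over 40 N, if the wrist force passes 120 N, or if a joint passes its speed limit or range.

## Robot

A 6-joint arm with a two-finger parallel gripper is mounted at the origin on the work surface. World frame = base frame: x ahead of the robot, y to its left, z up, the work surface at z = 0. Lengths are in m, angles in rad, forces in N, time in s.
With the tool pointing down it reaches from about 0.375 to 0.925 m from the base axis. Payload 5.7 kg.
Tool frame: the origin (TCP) lies at the very end of the fingers, on their centre line; the grasp point (between the pads) lies 19 mm behind it; z points along the fingers, y is the line along which they close (so a half turn about z gives the same grasp; the last joint's range is limited). The gripper opens to 85 mm and grips with 20 to 120 N. Pads are 22 mm wide; open, the fingers measure 114 mm over their backs; the gripper's body (76 mm by 85 mm) begins 54 mm behind the grasp point. The pads swing forward as they close: fully open they stand 13 mm farther back than shut.
Start: joints at [1.165, 0.359, 1.51, -0, 1.272, -0.115], TCP at [0.172, 0.575, 0.231] pointing down, gripper open.
Joint ranges: [-2.97, 2.97], [-1.01, 2.36], [0.21, 2.38], [-0.96, 4.11], [0.2, 2.71], [-2.98, 2.98]. Speed limits (rad/s): [2.39, 2.39, 3.14, 3.14, 3.14, 3.14].

## Interface

Orientations are given as a rotation vector (axis times angle).
In Python, from bench import bot, viewer, finish_job gives the robot as it stands. The module is installed in compiled form; this text tells all that it offers.
- The arm moves only by the shell command python3 -m inch 'ROWS' [OPENING] [FORCE]. ROWS is a JSON object whose one key "moves" holds one flat list of numbers, 4 for each row, row after row: the shift along the tool's x, y, z in units of 40 mm (1.0 is 40 mm), then the turn about the tool's z in units of 5 degrees (1.0 is 5 degrees). A call has 1 to 20 rows; each row shifts and turns the commanded pose from where the row before left it, along the tool's axes as they then stand; what a row does not reach is not made up. A row lasts 1/10 s, in which the tool goes at most 50 mm and 8.59 degrees, less where a joint would pass 70% of its speed; a pose out of reach is approached as far as the arm can. A call is refused whole if a number of a shift passes 1 or a number of a turn 1, either way. A call with a gripper value outside its range is refused whole. OPENING is the opening, from -1 (shut) to 1 (fully open), set as the call begins (- or left out, the last holds). The fingers move at their own pace and stop on an object; FORCE is the grip in N (left out, the last holds). Time passes only in rows, so rows that do not move let the fingers close. It gives the time, the measured TCP pose, the force, the opening and the grip force at its end, in the units of the state.
- bot.observe(): the state, without advancing time (a new reading comes with each control period).
- viewer.read_camera(name): name is "side" or "top" or "wrist"; returns a dict with "color" (420x560x3 uint8, red, green, blue), "fx", "fy", "cx", "cy" (pixels), "R" (3x3) and "t" (3): a world point X has camera coordinates R X + t. Camera axes: x right, y down, z forward; pixel columns grow to the right and rows downward; lengths in m; the calibration is good to about 2 mm. The wrist camera is an equidistant fisheye: a pixel r from the principal point sees the ray r / f radians off the axis. A picture is of the moment at which its call begins. There is no depth.
- finish_job(): hands the job in; it is judged then, once.
The state is a dict: "time": time; "joint_pos": joint angles; "dq": joint speeds; "joint_efforts": joint torques, N m; "tool_pos": TCP position; "tcp_rot": TCP orientation; "force": force on the tool from outside, world axes, zero at the start; "moment": the same for the moment, N m; "gripper_width": finger opening in m; "grip_force": force on a finger pad.
Only numpy, scipy, OpenCV 4.12 (cv2) and the standard library are available. Lean on these libraries where they do the work, as an engineer would, in place of code of your own. Each camera call takes 0.05 s, during which the arm holds its last target. There are 200 camera calls.

## Working session

There is one attempt and no reset: what is moved stays moved. The work goes in short steps, Python scripts to look and compute and a shell command to move; the robot and the scene stay as the last step left them, time stands still between calls to the robot, and variables do not carry over. Pictures are saved under pics/ and viewed, at most 10 in all, crops included, and the job is handed in when it is done.

```bash
mkdir -p pics; cat > h.py <<'E'
import numpy as np,cv2
from bench import bot,viewer
def snap(n,f):
    c=viewer.read_camera(n); cv2.imwrite(f'pics/{f}.png',cv2.cvtColor(c['color'],cv2.COLOR_RGB2BGR))
    np.savez(f'pics/{f}.npz',**c); return c
def load(f): return dict(np.load(f'pics/{f}.npz'))
def ray(c,u,v,fish=False):
    a=np.array([(u-c['cx'])/c['fx'],(v-c['cy'])/c['fy']])
    if fish:
        r=np.hypot(*a); d=np.array([*(a/r*np.sin(r)),np.cos(r)])
    else: d=np.array([*a,1.])
    R=np.array(c['R']);t=np.array(c['t']); d=R.T@d
    return -R.T@t,d/np.linalg.norm(d)
def tri(rs):
    A=0;b=0
    for o,d in rs:
        P=np.eye(3)-np.outer(d,d);A=A+P;b=b+P@o
    X=np.linalg.solve(A,b); return X,[np.linalg.norm((np.eye(3)-np.outer(d,d))@(X-o)) for o,d in rs]
def onz(r,z): o,d=r; return o+d*(z-o[2])/d[2]
E
python3 - <<'E'
from h import *
for n in('top','side','wrist'): c=snap(n,n+'0'); print(n,c['fx'],c['cx'],c['cy'],np.round(c['R'],3).tolist(),np.round(c['t'],3))
print(bot.observe())
E
```

```text
top 493.11020603914443 285.5692496025008 196.72209493677298 [[0.024, -0.999, 0.034], [-0.981, -0.03, -0.193], [0.194, -0.028, -0.981]] [-0.027  0.621  1.099]
side 456.8548477544769 283.9109805511105 213.3458095541046 [[-0.933, -0.359, -0.016], [-0.22, 0.607, -0.763], [0.284, -0.709, -0.646]] [0.564 0.211 0.894]
wrist 325.19226210127806 282.16430784994907 209.72741976440042 [[0.287, 0.958, -0.002], [0.925, -0.277, 0.259], [0.248, -0.076, -0.966]] [-0.598 -0.033  0.379]
{'time': 0.15, 'joint_pos': array([ 1.16488140e+00,  3.59354484e-01,  1.51120269e+00,  2.00658915e-05,
        1.27253650e+00, -1.15120416e-01]), 'dq': array([-0.00212218, -0.00139363, -0.00358486, -0.00202445,  0.00280277,
        0.00012287]), 'joint_efforts': array([-2.58104637e-04, -5.28162646e+01, -2.79116875e+01, -7.22193113e-05,
        3.38670099e-03,  1.09267426e-04]), 'tool_pos': array([0.17182265, 0.57429985, 0.23063064]), 'tcp_rot': array([-4.55121599e-01, -3.10804087e+00,  2.27019202e-03]), 'force': array([0.74877721, 0.3463007 , 0.2704626 ]), 'moment': array([-0.00014963,  0.10422919, -0.0222798 ]), 'grip_force': 0.0, 'gripper_width': 0.08516229943692656}
```

View pics/top0.png

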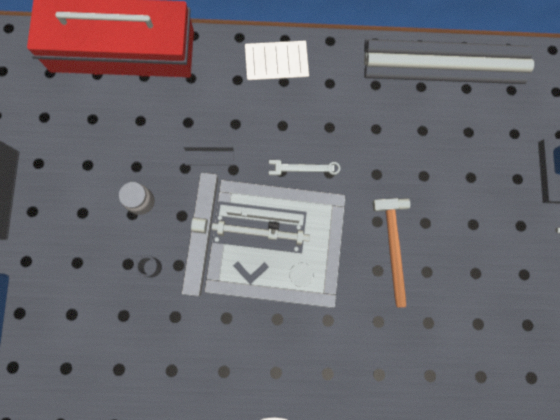

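View pics/side0.png

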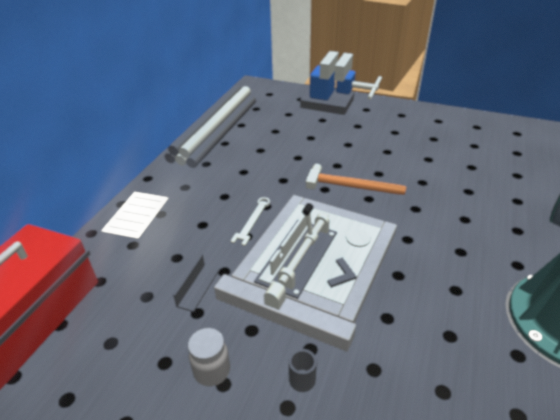

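The top view shows the gate at (275,240) with the post on the left, the bolt running along y from (215,228) to (308,238), the black grip near (273,228), and the keeper strip at (225-300,207-220), beyond the bolt. I'll enlarge both views next.

```bash
python3 - <<'E'
import cv2
a=cv2.imread('pics/top0.png')[180:280,180:350]; b=cv2.imread('pics/side0.png')[190:310,220:380]
a=cv2.resize(a,None,fx=4.7,fy=4.7,interpolation=cv2.INTER_CUBIC);b=cv2.resize(b,None,fx=5,fy=5,interpolation=cv2.INTER_CUBIC)
cv2.imwrite('pics/a.png',a);cv2.imwrite('pics/b.png',b)
E
```

```text
(no output)
```

View pics/a.png

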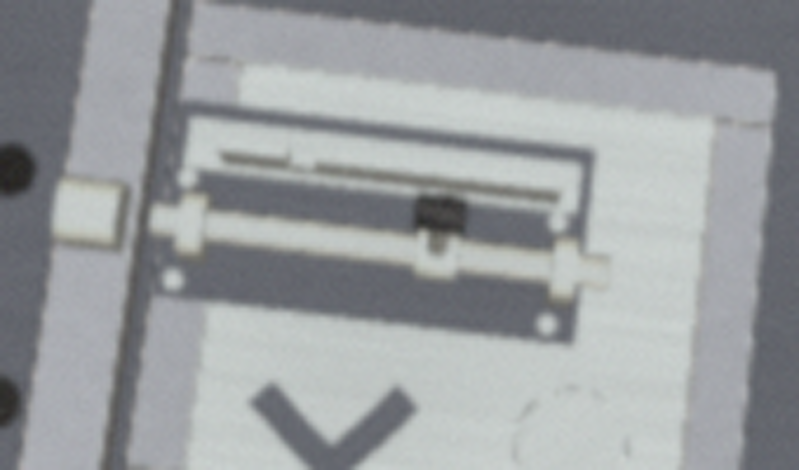

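View pics/b.png

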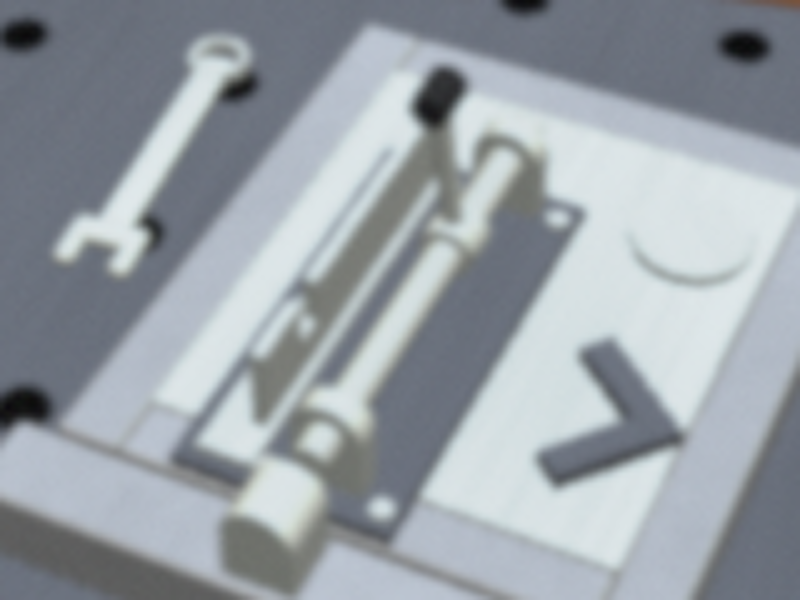

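The top crop shows the grip at (440,216), the stem foot at (437,250), the notch break at (302,160) and the lugs at (191,222) and (564,268). The side crop shows the grip at (440,97), the notch at about (300,315), and the rod going through the lugs at (345,405) and (510,160).

```bash
python3 - <<'E'
from h import *
T=load('top0');S=load('side0')
t=lambda x,y: ray(T,180+(x+.5)/4.7-.5,180+(y+.5)/4.7-.5)
s=lambda x,y: ray(S,220+(x+.5)/5-.5,190+(y+.5)/5-.5)
for n,a,b in(('grip',(440,216),(440,97)),('notch',(302,160),(298,316)),('stripL',(220,156),(256,362)),('stripR',(560,194),(436,135))):
    X,e=tri([t(*a),s(*b)]);print(n,X.round(4),np.round(e,4))
print('axis L',onz(t(191,224),.07),'R',onz(t(564,268),.07))
print('rod',onz(t(260,228),.070),onz(t(510,256),.07))
d=onz(t(510,256),.07)-onz(t(260,228),.07);print('yaw of -y dir',np.degrees(np.arctan2(d[0],-d[1])))
d=onz(t(220,156),.081)-onz(t(560,194),.081);print('strip',d,np.degrees(np.arctan2(-d[0],d[1])))
print('notch z81',onz(t(302,160),.081),'grip rough',onz(t(440,216),.14))
from scipy.spatial.transform import Rotation as R
print(R.from_rotvec(bot.observe()['tcp_rot']).as_matrix().round(3))
c=load('wrist0'); print('wristcam pos',-c['R'].T@c['t'])
E
```

```text
grip [0.5417 0.017  0.145 ] [0.001 0.001]
notch [0.5787 0.0855 0.0691] [0.0018 0.0018]
stripL [0.5793 0.1253 0.0799] [0.0033 0.0033]
stripR [ 0.5634 -0.0423  0.0704] [0. 0.]
axis L [0.54357863 0.13789982 0.07      ] R [ 0.52700882 -0.0449261   0.07      ]
rod [0.54255238 0.10421569 0.07      ] [ 0.53217685 -0.01835622  0.07      ]
yaw of -y dir -4.838470173842429
strip [0.01395555 0.16601808 0.        ] -4.805010920317978
notch z81 [0.57501496 0.08446699 0.081     ] grip rough [0.54133735 0.01680561 0.14      ]
[[-0.958  0.287 -0.001]
 [ 0.287  0.958 -0.001]
 [ 0.    -0.001 -1.   ]]
wristcam pos [0.1081381  0.59274851 0.37332366]
```

View pics/wrist0.png

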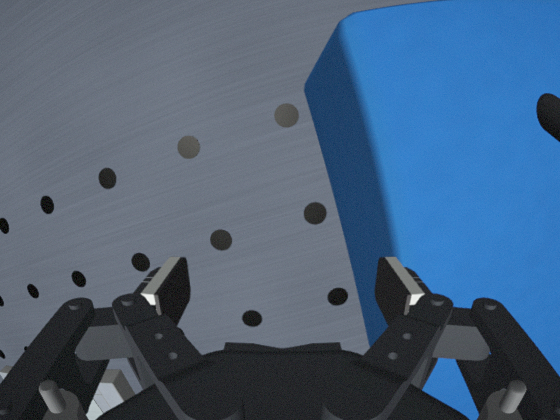

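```bash
python3 -m inch '{"moves":[0,0,0,-0.8, 0,0,0,-0.8, 0,0,0,-0.8, -0.61,-0.77,0,0, -0.61,-0.77,0,0, -0.61,-0.77,0,0, -0.61,-0.77,0,0, -0.61,-0.77,0,0, -0.61,-0.77,0,0, -0.61,-0.77,0,0, -0.61,-0.77,0,0, -0.61,-0.77,0,0, -0.61,-0.77,0,0, -0.61,-0.77,0,0, -0.61,-0.77,0,0, -0.61,-0.77,0,0, -0.61,-0.77,0,0, -0.61,-0.77,0,0, -0.61,-0.77,0,0, -0.61,-0.77,0,0]}' 1 30; python3 -m inch '{"moves":[0,0,0,0,0,0,0,0,0,0,0,0]}'
python3 - <<'E'
from h import *
snap('wrist','w1')
print(bot.observe()['tool_pos'])
E
```

```text
time: 2.15
tool_pos: [0.5434, 0.0177, 0.2311]
tcp_rot: [-0.128, -3.138, -0.0]
force: [-0.3, 0.5, 0.5]
gripper_width: 0.0849
grip_force: 0.0
time: 2.45
tool_pos: [0.5419, 0.0199, 0.2309]
tcp_rot: [-0.127, -3.137, -0.001]
force: [0.2, -0.2, 0.5]
gripper_width: 0.0856
grip_force: 0.0
[0.54187219 0.02017337 0.23106819]
```

View pics/w1.png

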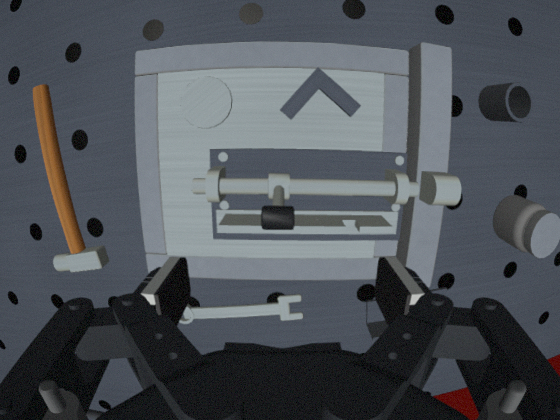

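The wrist view shows the grip at (278,217), the stem foot at (279,188), and the notch in the strip's edge at about (349,224). I'll triangulate with these added.

```bash
python3 - <<'E'
from h import *
T=load('top0');S=load('side0');W=load('w1')
t=lambda x,y: ray(T,180+(x+.5)/4.7-.5,180+(y+.5)/4.7-.5)
s=lambda x,y: ray(S,220+(x+.5)/5-.5,190+(y+.5)/5-.5)
w=lambda u,v: ray(W,u,v,True)
gy=np.array([.0845,.9964,0]);gx=np.array([.9964,-.0845,0])
G,e=tri([t(440,216),s(440,97),w(278,217)]);print('grip',G,e)
X,e=tri([t(302,160),s(298,316),w(350,224)]);print('notch',X,e)
for n,r in(('t',t(302,160)),('s',s(298,316)),('w',w(350,224))):
    p=onz(r,.079);print(n,p,'dy',(p-G)@gy)
print('axis pts',onz(w(240,187),.065),onz(w(340,188),.065))
a=onz(w(340,188),.065);print('grip gx',(G-a)@gx)
R=cv2.resize(cv2.imread('pics/w1.png')[200:245,205:405],None,fx=4,fy=4,interpolation=cv2.INTER_CUBIC);cv2.imwrite('pics/w1c.png',R)
E
```

```text
grip [0.54185456 0.01664189 0.14473148] [np.float64(0.0011701943219112178), np.float64(0.0009753197003320111), np.float64(0.0004703942911650687)]
notch [0.57846596 0.0850265  0.06814238] [np.float64(0.0013865396042125877), np.float64(0.0023103254706506506), np.float64(0.0010423954525811145)]
t [0.57533495 0.0845783  0.079     ] dy 0.0705209299388219
s [0.57672019 0.09474945 0.079     ] dy 0.08077251006999714
w [0.57387379 0.08236164 0.079     ] dy 0.06818878242370037
axis pts [ 0.5319316  -0.02094576  0.065     ] [0.54077017 0.07615093 0.065     ]
grip gx 0.006109003104269538
```

View pics/w1c.png

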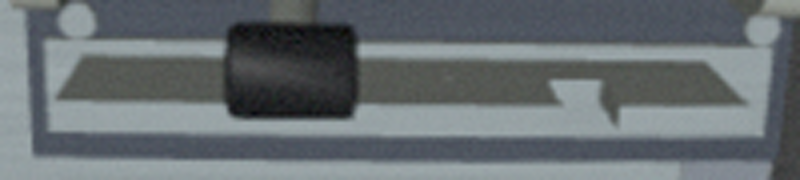

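The crop shows the notch mouth on the strip's upper edge, from (563,103) to (607,104), centred at about pixel (351.3,225.9).

```bash
python3 - <<'E'
from h import *
W=load('w1');w=lambda u,v: ray(W,u,v,True)
G=np.array([.5418,.0166,.1447]);gy=np.array([.0845,.9964,0]);gx=np.array([.9964,-.0845,0])
for u,v in((345.75,225.7),(356.75,226),(351.25,225.9)):
    p=onz(w(u,v),.081);print(p,(p-G)@gy)
for x in(77,58,745,705): # strip ends bottom/top
    print(onz(w(205+x/4,200+102/4),.081)[:2])
# grip ends -> centre y from wrist alone at z=.1435
for x in(228,356): p=onz(w(205+x/4,200+70/4),.15);print('gripend',p,(p-G)@gy)
E
```

```text
[0.57455119 0.07776157 0.081     ] 0.06370886194173822
[0.57582373 0.0886056  0.081     ] 0.074621382700028
[0.57523418 0.08316183 0.081     ] 0.06914739495460687
[ 0.5648218  -0.03803589]
[ 0.56447104 -0.04267035]
[0.57854594 0.12390758]
[0.57757595 0.11344322]
gripend [0.53999284 0.00492783 0.15      ] -0.011782859578539282
gripend [0.54186403 0.02781859 0.15      ] 0.0111836105465267
```

```bash
python3 -m inch '{"moves":[0,-0.08,0.5,0,0,0,0.5,0,0,0,0.5,0,0,0,0.5,0,0,0,0.5,0,0,0,0,0,0,0,0,0]}' 1 30; python3 -m inch '{"moves":[0,0,0,0,0,0,0,0,0,0,0,0,0,0,0,0,0,0,0,0,0,0,0,0,0,0,0,0,0,0,0,0,0,0,0,0,0,0,0,0]}' -1 30
```

```text
time: 3.2
tool_pos: [0.5421, 0.0169, 0.1316]
tcp_rot: [-0.126, -3.138, -0.0]
force: [0.2, -0.4, 1.1]
gripper_width: 0.0856
grip_force: 0.0
time: 4.2
tool_pos: [0.543, 0.016, 0.1319]
tcp_rot: [0.128, 3.138, 0.0]
force: [-0.0, 0.4, 4.3]
gripper_width: 0.023
grip_force: 33.1
```

```bash
python3 -m inch '{"moves":[0,0.17,0,0,0,0.17,0,0,0,0.17,0,0,0,0.17,0,0,0,0.17,0,0,0,0.17,0,0,0,0.17,0,0,0,0.17,0,0,0,0.17,0,0,0,0.17,0,0,0,0,0,0,0,0,0,0]}' -1 40; python3 - <<'E'
from h import *
o=bot.observe();print((o['tool_pos']-np.array([.543,.016,.1319]))@np.array([.0845,.9964,0]))
E
```

```text
time: 5.4
tool_pos: [0.5494, 0.0842, 0.132]
tcp_rot: [0.128, 3.137, 0.001]
force: [1.6, 2.0, 5.4]
gripper_width: 0.0232
grip_force: 40.6
0.06854256134949707
```

```bash
python3 -m inch '{"moves":[-0.12,0.02,0.014,0,-0.11,0,0.018,0,-0.095,0,0.022,0,-0.094,0,0.027,0,-0.092,0,0.032,0,-0.091,0,0.035,0,0,0,0,0]}'; python3 -m inch '{"moves":[-0.088,0,0.041,0,-0.087,0,0.044,0,-0.083,0,0.05,0,-0.083,0,0.052,0,-0.078,0,0.058,0,-0.077,0,0.06,0,0,0,0,0]}'; python3 -m inch '{"moves":[-0.072,0,0.066,0,-0.071,0,0.068,0,-0.064,0,0.073,0,-0.064,0,0.074,0,0,0,0,0,0,0,0,0]}'
```

```text
time: 6.1
tool_pos: [0.5721, 0.0823, 0.1257]
tcp_rot: [-0.128, -3.138, 0.0]
force: [-0.8, -1.2, 7.9]
gripper_width: 0.0232
grip_force: 42.4
time: 6.8
tool_pos: [0.5928, 0.0805, 0.1137]
tcp_rot: [0.128, 3.138, -0.001]
force: [0.9, -2.2, 7.6]
gripper_width: 0.0231
grip_force: 43.3
time: 7.4
tool_pos: [0.6044, 0.0794, 0.1028]
tcp_rot: [0.128, 3.136, -0.001]
force: [2.9, -2.7, 6.2]
gripper_width: 0.0229
grip_force: 44.1
```

```bash
python3 - <<'E'
from h import *
snap('wrist','w2');snap('side','s2');snap('top','t2')
a=cv2.resize(cv2.imread('pics/w2.png')[120:360,160:400],(400,400),interpolation=cv2.INTER_CUBIC)
b=cv2.resize(cv2.imread('pics/s2.png')[200:300,240:340],(400,400),interpolation=cv2.INTER_CUBIC)
cv2.imwrite('pics/m2.png',np.hstack([a,b]))
E
```

```text
(no output)
```

View pics/m2.png

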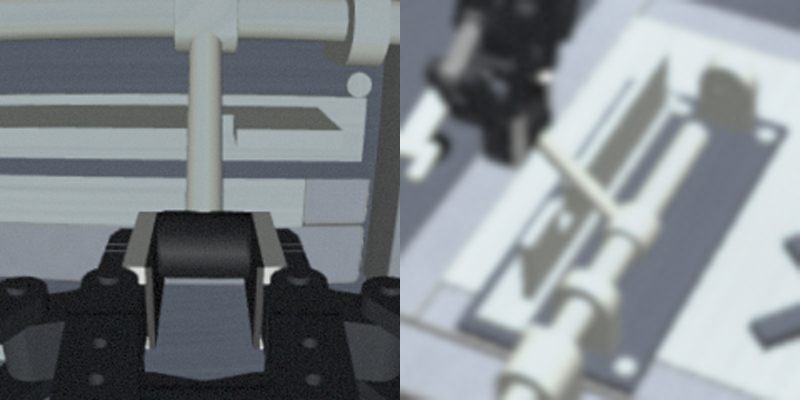

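The left half shows the stem at x 188-221, nearly centred over the notch. The notch's right wall is at x of about 226-235, so the centre is about 1 mm further along +y. I'll lower it gently in small steps and watch the force.

```bash
python3 -m inch '{"moves":[-0.057,0.02,0.078,0,-0.056,0,0.08,0,0,0,0,0]}'; python3 -m inch '{"moves":[-0.025,0,0.041,0,0,0,0,0]}';python3 -m inch '{"moves":[-0.025,0,0.042,0,0,0,0,0]}'; python3 - <<'E'
from h import *
W=load('w2')['color']
for v in(184,188,192,194,196,198,200,204): print(v,W[v,264:312].mean(1).astype(int).tolist())
E
```

```text
time: 7.85
tool_pos: [0.6095, 0.0798, 0.0965]
tcp_rot: [0.128, 3.135, -0.001]
force: [3.6, -2.7, 6.5]
gripper_width: 0.0231
grip_force: 44.6
time: 8.05
tool_pos: [0.6105, 0.0798, 0.0951]
tcp_rot: [0.128, 3.135, -0.001]
force: [4.1, -2.1, 6.7]
gripper_width: 0.0232
grip_force: 44.8
time: 8.25
tool_pos: [0.6116, 0.0797, 0.0935]
tcp_rot: [0.128, 3.135, -0.001]
force: [3.5, -2.4, 6.0]
gripper_width: 0.0232
grip_force: 45.0
184 [90, 92, 91, 96, 93, 91, 95, 92, 101, 124, 145, 155, 159, 161, 165, 167, 167, 167, 169, 170, 169, 167, 161, 158, 154, 147, 139, 122, 99, 87, 92, 91, 95, 96, 90, 95, 94, 96, 93, 95, 94, 94, 96, 94, 97, 92, 94, 95]
188 [94, 94, 93, 94, 93, 95, 91, 97, 107, 133, 145, 155, 160, 161, 166, 166, 167, 168, 168, 170, 169, 166, 161, 157, 153, 145, 138, 122, 102, 100, 111, 114, 114, 117, 113, 106, 93, 94, 94, 93, 97, 92, 96, 92, 96, 92, 95, 93]
192 [92, 93, 90, 96, 91, 90, 93, 93, 110, 140, 148, 156, 160, 163, 165, 168, 167, 167, 166, 169, 169, 165, 158, 159, 152, 148, 135, 121, 107, 126, 170, 169, 169, 167, 171, 156, 104, 90, 95, 93, 95, 92, 92, 94, 89, 93, 91, 95]
194 [90, 
[... 483 characters left out ...]
 171, 159, 138, 135, 147, 155, 160, 163, 166, 166, 165, 168, 167, 167, 167, 162, 163, 159, 154, 148, 135, 121, 105, 131, 170, 167, 167, 170, 169, 156, 105, 108, 146, 164, 169, 163, 163, 168, 164, 167, 165, 164]
200 [170, 171, 168, 167, 171, 168, 171, 159, 136, 136, 150, 158, 159, 166, 164, 168, 166, 170, 169, 169, 169, 165, 161, 158, 152, 147, 135, 124, 105, 131, 163, 166, 165, 166, 168, 154, 114, 111, 150, 172, 173, 172, 173, 172, 170, 173, 171, 171]
204 [168, 169, 167, 167, 168, 170, 170, 163, 146, 139, 149, 156, 159, 166, 166, 167, 166, 167, 168, 170, 169, 165, 161, 157, 152, 146, 137, 121, 108, 127, 165, 167, 166, 166, 165, 166, 153, 137, 157, 174, 172, 171, 170, 172, 172, 171, 171, 170]
```

The pixel profile puts the stem centre at column 282.7, with the notch's right edge at column 300. That puts the notch centre about 2 mm further along +y, of which 0.8 mm is already done. I'll shift another 1.3 mm before lowering further.

```bash
python3 -m inch '{"moves":[0,0.032,0,0,0,0,0,0]}'; python3 -m inch '{"moves":[-0.023,0,0.043,0,0,0,0,0]}';python3 -m inch '{"moves":[-0.023,0,0.043,0,0,0,0,0]}'
```

```text
time: 8.45
tool_pos: [0.6118, 0.081, 0.0935]
tcp_rot: [0.128, 3.135, -0.001]
force: [2.8, -2.6, 7.0]
gripper_width: 0.0231
grip_force: 44.9
time: 8.65
tool_pos: [0.6128, 0.0809, 0.0918]
tcp_rot: [0.128, 3.134, -0.001]
force: [3.5, -3.8, 6.5]
gripper_width: 0.0226
grip_force: 45.2
time: 8.85
tool_pos: [0.6139, 0.0808, 0.0901]
tcp_rot: [0.128, 3.134, -0.001]
force: [3.3, -3.3, 6.5]
gripper_width: 0.0229
grip_force: 45.3
```

```bash
python3 -m inch '{"moves":[-0.042,0,0.088,0,-0.038,0,0.09,0,0,0,0,0]}';python3 -m inch '{"moves":[-0.032,0,0.092,0,-0.03,0,0.093,0,0,0,0,0]}'
```

```text
time: 9.15
tool_pos: [0.6177, 0.0805, 0.0829]
tcp_rot: [0.128, 3.133, -0.001]
force: [5.8, -3.5, 4.8]
gripper_width: 0.0227
grip_force: 46.1
time: 9.45
tool_pos: [0.6206, 0.0803, 0.0756]
tcp_rot: [0.128, 3.132, -0.001]
force: [5.6, -3.5, 5.6]
gripper_width: 0.0229
grip_force: 47.2
```

```bash
python3 -m inch '{"moves":[-0.023,0,0.095,0,-0.02,0,0.095,0,0,0,0,0]}';python3 -m inch '{"moves":[-0.014,0,0.096,0,-0.01,0,0.097,0,0,0,0,0]}';python3 -m inch '{"moves":[-0.004,0,0.06,0,0,0,0,0]}';python3 -m inch '{"moves":[0,0,0.05,0,0,0,0,0]}'
```

```text
time: 9.75
tool_pos: [0.6228, 0.0801, 0.0681]
tcp_rot: [0.128, 3.131, -0.001]
force: [6.1, -4.0, 4.7]
gripper_width: 0.023
grip_force: 48.6
time: 10.05
tool_pos: [0.6243, 0.08, 0.0605]
tcp_rot: [0.128, 3.13, -0.001]
force: [7.4, -3.5, 3.9]
gripper_width: 0.0232
grip_force: 50.0
time: 10.25
tool_pos: [0.6246, 0.08, 0.0583]
tcp_rot: [0.128, 3.13, -0.001]
force: [8.5, -2.5, 4.9]
gripper_width: 0.0228
grip_force: 50.5
time: 10.45
tool_pos: [0.6248, 0.0801, 0.0564]
tcp_rot: [0.128, 3.13, -0.0]
force: [7.0, -2.7, 5.4]
gripper_width: 0.0227
grip_force: 51.0
```

```bash
python3 -m inch '{"moves":[0,0,0.025,0,0,0,0,0]}';python3 -m inch '{"moves":[0,0,0.025,0,0,0,0,0]}';python3 -m inch '{"moves":[0,0,0.02,0,0,0,0,0]}'
```

```text
time: 10.65
tool_pos: [0.6249, 0.08, 0.0555]
tcp_rot: [0.127, 3.13, -0.001]
force: [7.9, -3.9, 6.0]
gripper_width: 0.023
grip_force: 51.3
time: 10.85
tool_pos: [0.6249, 0.08, 0.0546]
tcp_rot: [0.127, 3.129, -0.001]
force: [9.3, -2.6, 6.6]
gripper_width: 0.023
grip_force: 51.6
time: 11.05
tool_pos: [0.625, 0.08, 0.0538]
tcp_rot: [0.128, 3.129, -0.0]
force: [8.5, -3.0, 6.6]
gripper_width: 0.0232
grip_force: 51.7
```

```bash
python3 -m inch '{"moves":[0,0,0.015,0,0,0,0,0]}';python3 -m inch '{"moves":[0,0,0.015,0,0,0,0,0]}'; python3 - <<'E'
from h import *
snap('wrist','w3');snap('side','s3')
a=cv2.resize(cv2.imread('pics/w3.png')[120:360,160:400],(400,400),interpolation=cv2.INTER_CUBIC)
b=cv2.resize(cv2.imread('pics/s3.png')[200:300,240:340],(400,400),interpolation=cv2.INTER_CUBIC)
cv2.imwrite('pics/m3.png',np.hstack([a,b]))
E
```

```text
time: 11.25
tool_pos: [0.625, 0.08, 0.0533]
tcp_rot: [0.127, 3.129, -0.001]
force: [8.1, -3.0, 7.5]
gripper_width: 0.0226
grip_force: 51.9
time: 11.45
tool_pos: [0.6251, 0.0801, 0.0527]
tcp_rot: [0.128, 3.129, -0.0]
force: [7.4, -3.0, 7.1]
gripper_width: 0.0229
grip_force: 52.0
```

View pics/m3.png

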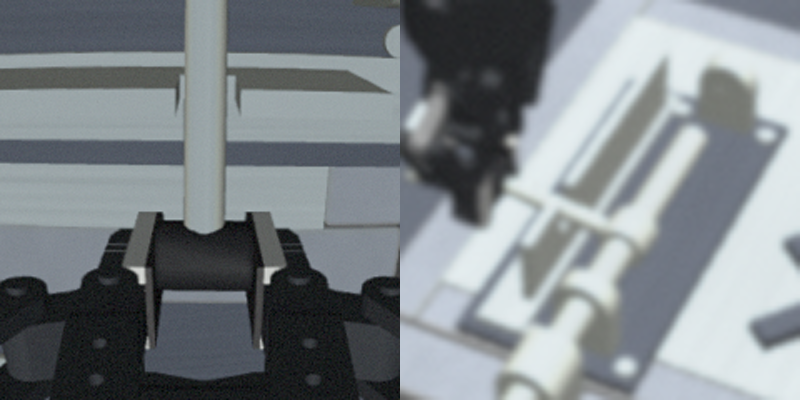

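The stem sits centred in the notch (x 184-226 between notch walls at 178 and 238). I'll press on a little to feel for the bottom.

```bash
python3 -m inch '{"moves":[0,0,0.015,0,0,0,0,0,0,0,0,0]}';python3 -m inch '{"moves":[0,0,0.015,0,0,0,0,0,0,0,0,0]}';python3 -m inch '{"moves":[0,0,0.015,0,0,0,0,0,0,0,0,0]}'
```

```text
time: 11.85
tool_pos: [0.6251, 0.08, 0.0521]
tcp_rot: [0.127, 3.129, -0.001]
force: [7.1, -3.4, 7.8]
gripper_width: 0.023
grip_force: 52.2
time: 12.15
tool_pos: [0.6251, 0.0801, 0.0515]
tcp_rot: [0.128, 3.129, -0.0]
force: [8.3, -3.7, 6.3]
gripper_width: 0.0229
grip_force: 52.3
time: 12.45
tool_pos: [0.6251, 0.08, 0.0509]
tcp_rot: [0.128, 3.129, -0.0]
force: [7.8, -4.1, 8.0]
gripper_width: 0.023
grip_force: 52.4
```

```bash
python3 - <<'E'
from h import *
S=load('s3'); gy=np.array([.0845,.9964,0]);gx=np.array([.9964,-.0845,0]);G=np.array([.6251,.08,.05])
A=np.array([.5408,.0762,.065])
for x,y in((115,187),(150,202),(180,215),(200,224),(232,236)):
    o,d=ray(S,240+(x+.5)/4-.5,200+(y+.5)/4-.5); k=((G-o)@gy)/(d@gy); p=o+k*d; print(p.round(4),'gx',((p-A)@gx).round(4))
E
python3 -m inch '{"moves":[0,0,0.02,0,0,0,0,0,0,0,0,0]}';python3 -m inch '{"moves":[0,0,0.02,0,0,0,0,0,0,0,0,0]}'
```

```text
[0.6064 0.0816 0.0754] gx 0.0649
[0.586  0.0833 0.0729] gx 0.0445
[0.5687 0.0848 0.0707] gx 0.0271
[0.5573 0.0858 0.0689] gx 0.0156
[0.5391 0.0873 0.068 ] gx -0.0026
time: 12.75
tool_pos: [0.6251, 0.08, 0.0501]
tcp_rot: [0.127, 3.129, -0.0]
force: [8.9, -2.6, 6.3]
gripper_width: 0.0231
grip_force: 52.6
time: 13.05
tool_pos: [0.6251, 0.0801, 0.0493]
tcp_rot: [0.128, 3.129, -0.0]
force: [8.2, -3.5, 6.4]
gripper_width: 0.0231
grip_force: 52.8
```

The side view puts the stem about 0.13 rad short of flat when that picture was taken, and the force hasn't risen since. I'll keep going down gently.

```bash
python3 -m inch '{"moves":[0,0,0.025,0,0,0,0,0,0,0,0,0]}';python3 -m inch '{"moves":[0,0,0.025,0,0,0,0,0,0,0,0,0]}';python3 -m inch '{"moves":[0,0,0.025,0,0,0,0,0,0,0,0,0]}'; python3 - <<'E'
from h import *
snap('side','s4')
gy=np.array([.0845,.9964,0]);gx=np.array([.9964,-.0845,0]);G=np.array([.6251,.08,.05]);A=np.array([.5408,.0762,.065])
# stem centreline by brightness profile across columns, both pictures
for f in('s3','s4'):
    S=load(f);g=S['color'].astype(float).mean(2);print(f)
    g=cv2.resize(g[235:265,262:302],None,fx=4,fy=4,interpolation=cv2.INTER_CUBIC)
    cv2.imwrite(f'pics/{f}g.png',g)
a=[cv2.resize(cv2.imread(f'pics/{f}.png')[230:275,258:308],(400,360),interpolation=cv2.INTER_CUBIC) for f in('s3','s4')]
cv2.imwrite('pics/m4.png',np.hstack(a))
E
```

```text
time: 13.35
tool_pos: [0.6252, 0.0801, 0.0482]
tcp_rot: [0.128, 3.129, -0.0]
force: [8.3, -3.0, 5.5]
gripper_width: 0.0231
grip_force: 53.0
time: 13.65
tool_pos: [0.6251, 0.0801, 0.0472]
tcp_rot: [0.128, 3.129, -0.0]
force: [8.7, -2.5, 6.2]
gripper_width: 0.0232
grip_force: 53.3
time: 13.95
tool_pos: [0.6251, 0.0801, 0.0462]
tcp_rot: [0.128, 3.129, -0.0]
force: [7.9, -3.2, 5.7]
gripper_width: 0.023
grip_force: 53.5
s3
s4[ WARN:0@1.021] global loadsave.cpp:1063 imwrite_ Unsupported depth image for selected encoder is fallbacked to CV_8U.
```

View pics/m4.png

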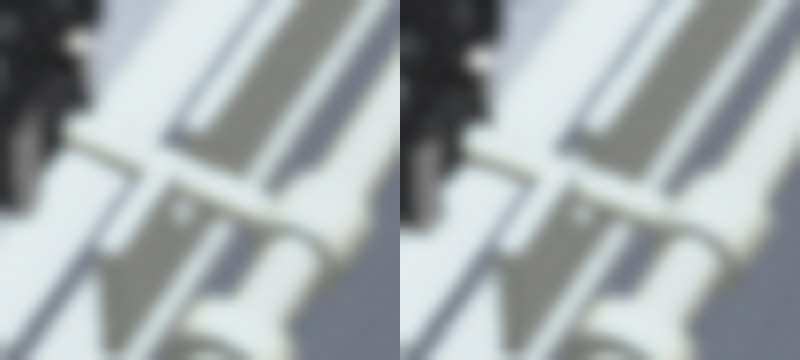

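The stem is still moving down: its outer end went from (75,135) to (73,145) in the crop. A small gap remains over the notch floor near (183,212). I'll put numbers on it with the projected stem.

```bash
python3 - <<'E'
from h import *
from scipy.optimize import least_squares
gy=np.array([.0845,.9964,0]);gx=np.array([.9964,-.0845,0]);G=np.array([.6251,.08,0.]);z=np.array([0,0,1.])
A0=np.array([.5408,.0762,.065]);A0=A0+gy*((G-A0)@gy)
def edge(f,lo=True):
    S=load(f);g=cv2.GaussianBlur(S['color'].astype(float).mean(2),(0,0),.7);return S,g
def proj(S,p): q=S['R']@p+S['t'];return np.array([S['fx']*q[0]/q[2]+S['cx'],S['fy']*q[1]/q[2]+S['cy']])
for f in('s3','s4'):
    S,g=edge(f)
    # stem lower edge = darkest row gradient; sample across strip's dark face region columns
    pts=[]
    for u in np.arange(269,290):
        p0=proj(S,A0);v0=252 
        col=g[240:262,u]; d=np.diff(col); pts.append((u,240+int(np.argmin(d)),round(d.min(),0)))
    print(f,pts)
    for a in(1.40,1.45,1.5,1.55,1.6):
        e=[proj(S,A0+r*(gx*np.sin(a)+z*np.cos(a))) for r in(.02,.04,.06)]
        print(a,[((p-np.array([258,230])+.5)*8-.5).round(0).tolist() for p in e])
E
```

```text
s3 [(np.int64(269), 260, np.float64(-21.0)), (np.int64(270), 260, np.float64(-21.0)), (np.int64(271), 260, np.float64(-25.0)), (np.int64(272), 260, np.float64(-28.0)), (np.int64(273), 260, np.float64(-25.0)), (np.int64(274), 249, np.float64(-20.0)), (np.int64(275), 257, np.float64(-19.0)), (np.int64(276), 256, np.float64(-18.0)), (np.int64(277), 254, np.float64(-20.0)), (np.int64(278), 253, np.float64(-20.0)), (np.int64(279), 252, np.float64(-25.0)), (np.int64(280), 252, np.float64(-24.0)), (np.int64(281), 245, np.float64(-23.0)), (np.int64(282), 245, np.float64(-28.0)), (np.int64(283), 245, np.float64(-27.0)), (np.int64(284), 254, np.float64(-29.0)), (np.int64(285), 254, np.float64(-27.0)), (np.int64(286), 255, np.float64(-22.0)), (np.int64(287), 255, np.float64(-26.0)), (np.int64(288), 256, np.float64(-28.0)), (np.int64(289), 256, np.float64(-30.0))]
1.4 [[242.0, 205.0], [174.0, 173.0], [106.0, 141.0]]
1.45 [[242.0, 208.0], [173.0, 178.0], [105.0, 149.0]]
1.5 [[242.0, 210.0], [173.0, 183.0], [105.0, 157.0]]
1.55 [[241.0, 213.0], [172.0, 189.0], [104.0, 165.0]]
1.6 [[241.0, 216.0], 
[... 463 characters left out ...]
45, np.float64(-23.0)), (np.int64(280), 245, np.float64(-22.0)), (np.int64(281), 245, np.float64(-25.0)), (np.int64(282), 245, np.float64(-27.0)), (np.int64(283), 254, np.float64(-29.0)), (np.int64(284), 255, np.float64(-26.0)), (np.int64(285), 255, np.float64(-24.0)), (np.int64(286), 255, np.float64(-24.0)), (np.int64(287), 256, np.float64(-25.0)), (np.int64(288), 256, np.float64(-30.0)), (np.int64(289), 256, np.float64(-29.0))]
1.4 [[242.0, 205.0], [174.0, 173.0], [106.0, 141.0]]
1.45 [[242.0, 208.0], [173.0, 178.0], [105.0, 149.0]]
1.5 [[242.0, 210.0], [173.0, 183.0], [105.0, 157.0]]
1.55 [[241.0, 213.0], [172.0, 189.0], [104.0, 165.0]]
1.6 [[241.0, 216.0], [173.0, 194.0], [105.0, 173.0]]
```

```bash
python3 -m inch '{"moves":[0,0,0.03,0,0,0,0,0,0,0,0,0]}';python3 -m inch '{"moves":[0,0,0.03,0,0,0,0,0,0,0,0,0]}';python3 -m inch '{"moves":[0,0,0.03,0,0,0,0,0,0,0,0,0]}'
```

```text
time: 14.3
tool_pos: [0.6251, 0.0801, 0.0449]
tcp_rot: [0.127, 3.129, -0.0]
force: [8.4, -3.8, 5.6]
gripper_width: 0.0229
grip_force: 53.8
time: 14.6
tool_pos: [0.625, 0.0801, 0.0437]
tcp_rot: [0.127, 3.129, -0.0]
force: [8.6, -2.8, 5.3]
gripper_width: 0.0233
grip_force: 54.0
time: 14.9
tool_pos: [0.6249, 0.0801, 0.0425]
tcp_rot: [0.127, 3.13, -0.0]
force: [8.2, -1.6, 5.0]
gripper_width: 0.0233
grip_force: 54.3
```

```bash
python3 -m inch '{"moves":[0,0,0.025,0,0,0,0,0,0,0,0,0]}';python3 -m inch '{"moves":[0,0,0.025,0,0,0,0,0,0,0,0,0]}';python3 - <<'E'
from h import *
snap('side','s5')
for f in('s3','s4','s5'):
    g=load(f)['color'].astype(float).mean(2)
    print(f); 
    for u in(269,271,273,284): print(u,g[240:258,u].astype(int).tolist())
E
```

```text
time: 15.2
tool_pos: [0.6249, 0.0801, 0.0415]
tcp_rot: [0.128, 3.13, -0.0]
force: [7.4, -2.6, 6.1]
gripper_width: 0.0231
grip_force: 54.6
time: 15.5
tool_pos: [0.6248, 0.0801, 0.0405]
tcp_rot: [0.128, 3.13, -0.0]
force: [8.1, -2.2, 6.1]
gripper_width: 0.0232
grip_force: 54.9
s3
269 [149, 143, 140, 160, 194, 223, 226, 214, 189, 186, 212, 228, 231, 231, 231, 229, 225, 219]
271 [207, 215, 221, 226, 230, 232, 233, 228, 212, 184, 181, 210, 225, 226, 219, 206, 194, 193]
273 [229, 232, 232, 233, 233, 231, 230, 230, 225, 206, 179, 176, 192, 195, 192, 200, 215, 223]
284 [208, 218, 221, 214, 193, 166, 142, 129, 126, 133, 158, 197, 223, 221, 196, 159, 138, 150]
s4
269 [156, 155, 155, 154, 157, 178, 212, 226, 223, 202, 177, 191, 219, 229, 231, 229, 226, 219]
271 [208, 217, 222, 226, 228, 229, 230, 230, 229, 220, 194, 177, 194, 217, 218, 206, 195, 192]
273 [229, 232, 233, 233, 233, 233, 231, 230, 230, 228, 216, 187, 170, 180, 189, 201, 215, 223]
284 [209, 218, 220, 214, 195, 167, 142, 129, 124, 126, 135, 169, 209, 224, 216, 185, 150, 148]
s5
269 [187, 161, 154, 160, 161, 152, 154, 181, 216, 225, 213, 184, 177, 209, 226, 229, 226, 219]
271 [209, 217, 223, 227, 228, 228, 227, 226, 228, 229, 224, 201, 173, 180, 202, 203, 195, 193]
273 [230, 232, 233, 233, 233, 233, 232, 232, 231, 230, 229, 220, 191, 169, 178, 198, 215, 224]
284 [209, 218, 221, 214, 194, 167, 142, 129, 127, 126, 128, 145, 185, 220, 225, 206, 171, 152]
```

The stem has turned another 0.06 rad or so, to about 1.58. The force isn't rising, so the pads must be creeping on the grip. I'll release, rise, and press the grip lightly from above with shut fingers to make sure.

```bash
python3 -m inch '{"moves":[0,0,0,0,0,0,0,0,0,0,0,0,0,0,0,0,0,0,0,0]}' 0 20; python3 -m inch '{"moves":[0,0,-0.2,0,0,0,-0.3,0,0,0,-0.4,0,0,0,-0.4,0,0,0,-0.4,0,0,0,0,0,0,0,0,0]}' 0; python3 - <<'E'
from h import *
S=snap('side','s6');W=snap('wrist','w6')
g=S['color'].astype(float).mean(2)
for u in(269,271,273,284): print(u,g[240:258,u].astype(int).tolist())
# dark grip blobs
for n,c,x0,x1,y0,y1 in(('s',S,230,285,215,265),('w',W,200,360,120,330)):
    m=(c['color'][y0:y1,x0:x1].max(2)<60).astype(np.uint8)
    k,l,st,ce=cv2.connectedComponentsWithStats(m)
    for i in range(1,k):
        if st[i,4]>15: print(n,st[i]+[x0,y0,0,0,0],ce[i]+[x0,y0])
E
```

```text
time: 16.05
tool_pos: [0.6192, 0.0809, 0.0382]
tcp_rot: [-0.128, -3.138, 0.0]
force: [1.4, 0.1, 0.4]
gripper_width: 0.0424
grip_force: 0.0
time: 16.75
tool_pos: [0.6203, 0.0809, 0.1075]
tcp_rot: [0.128, 3.137, 0.0]
force: [0.3, -0.8, -1.4]
gripper_width: 0.0424
grip_force: 0.0
269 [197, 198, 201, 196, 187, 178, 174, 193, 219, 224, 208, 180, 176, 205, 224, 226, 223, 216]
271 [209, 217, 224, 228, 229, 229, 228, 227, 227, 228, 221, 198, 171, 176, 198, 200, 192, 191]
273 [227, 230, 231, 231, 232, 231, 230, 230, 229, 228, 226, 216, 188, 167, 175, 196, 212, 221]
284 [206, 216, 219, 211, 191, 165, 140, 128, 123, 122, 127, 142, 182, 218, 222, 204, 167, 151]
s [239 215  32  25 322] [255.26086957 223.21118012]
s [260 245   6   8  27] [262.18518519 249.22222222]
w [262 221  40  28 791] [282.62831858 235.44627054]
w [220 249  19  78 786] [230.15267176 283.65648855]
w [319 249  26  80 966] [332.41821946 285.87060041]
w [203 259  13   9  72] [208.875      262.79166667]
w [340 259  20  71 812] [352.0862069  303.42364532]
w [ 200  269   25   61 1047] [209.55873926 304.57688634]
```

```bash
python3 - <<'E'
from h import *
S=load('s6');W=load('w6')
X,e=tri([ray(S,262.2,249.2),ray(W,282.6,235.4,True)]);print(X,e,'angle',np.arctan2((X-np.array([.5408,.0762,0]))@np.array([.9964,-.0845,0]),X[2]-.065))
g=W['color'].astype(int).mean(2); print([int(v) for v in g[205:255,282]])
E
python3 -m inch '{"moves":[0,0,0,0,0,0,0,0,0,0,0,0,0,0,0,0,0,0,0,0]}' -1 20
```

```text
[0.62101405 0.08045098 0.0606012 ] [np.float64(0.0007379535777234728), np.float64(0.0007379535777237849)] angle 1.626025009254701
[170, 170, 169, 167, 168, 168, 168, 168, 166, 169, 168, 166, 168, 170, 168, 166, 169, 169, 170, 170, 133, 67, 28, 36, 37, 49, 54, 57, 63, 67, 64, 65, 64, 62, 54, 50, 47, 49, 40, 36, 26, 35, 30, 52, 142, 147, 143, 141, 141, 145]
time: 17.35
tool_pos: [0.6198, 0.0808, 0.1065]
tcp_rot: [-0.128, -3.139, 0.0]
force: [-0.8, -0.1, 0.1]
gripper_width: -0.0001
grip_force: 0.0
```

The grip triangulates to z of about 0.061 (angle about 1.6), which looks home. I'll touch it lightly from above to confirm.

```bash
python3 -m inch '{"moves":[0,0,0.25,0,0,0,0.25,0,0,0,0.2,0,0,0,0,0,0,0,0,0]}';python3 -m inch '{"moves":[0,0,0.05,0,0,0,0,0]}';python3 -m inch '{"moves":[0,0,0.04,0,0,0,0,0]}'
```

```text
time: 17.85
tool_pos: [0.6194, 0.0808, 0.078]
tcp_rot: [-0.128, -3.138, 0.0]
force: [-0.2, -0.6, 0.3]
gripper_width: 0.0002
grip_force: 0.0
time: 18.05
tool_pos: [0.6199, 0.0808, 0.0767]
tcp_rot: [0.128, 3.139, -0.0]
force: [-0.1, -0.4, -0.7]
gripper_width: -0.0001
grip_force: 0.0
time: 18.25
tool_pos: [0.6198, 0.0808, 0.075]
tcp_rot: [0.128, 3.139, -0.0]
force: [-0.1, -0.4, 0.1]
gripper_width: -0.0002
grip_force: 0.0
```

```bash
python3 -m inch '{"moves":[0,0,0.02,0,0,0,0,0]}';python3 -m inch '{"moves":[0,0,0.02,0,0,0,0,0]}';python3 -m inch '{"moves":[0,0,0.02,0,0,0,0,0]}'
```

```text
time: 18.45
tool_pos: [0.6198, 0.0808, 0.0742]
tcp_rot: [-0.128, -3.139, 0.0]
force: [-0.3, -0.3, 0.2]
gripper_width: 0.0001
grip_force: 0.0
time: 18.65
tool_pos: [0.6197, 0.0808, 0.0733]
tcp_rot: [-0.128, -3.139, 0.0]
force: [-0.6, 0.8, -0.1]
gripper_width: -0.0003
grip_force: 0.0
time: 18.85
tool_pos: [0.6197, 0.0808, 0.0725]
tcp_rot: [-0.128, -3.139, 0.0]
force: [-0.2, -1.4, 0.5]
gripper_width: 0.0
grip_force: 0.0
```

```bash
python3 -m inch '{"moves":[0,0,0.02,0,0,0,0,0]}';python3 -m inch '{"moves":[0,0,0.02,0,0,0,0,0]}';python3 -m inch '{"moves":[0,0,0.015,0,0,0,0,0]}'
```

```text
time: 19.05
tool_pos: [0.6199, 0.0808, 0.0718]
tcp_rot: [0.128, 3.139, -0.0]
force: [-0.3, -0.2, 0.3]
gripper_width: -0.0
grip_force: 0.1
time: 19.25
tool_pos: [0.62, 0.0808, 0.0713]
tcp_rot: [0.128, 3.139, -0.0]
force: [-0.5, 0.1, 2.3]
gripper_width: 0.0002
grip_force: 1.4
time: 19.45
tool_pos: [0.62, 0.0808, 0.0709]
tcp_rot: [0.128, 3.139, -0.0]
force: [-0.5, 0.4, 5.0]
gripper_width: -0.0003
grip_force: 2.7
```

The force rises steeply within 0.5 mm, well past the handle's 1.5 N turning friction, so it is firmly at the bottom. I'll retreat and hand in.

```bash
python3 -m inch '{"moves":[0,0,-0.2,0,0,0,-0.5,0,0,0,-0.7,0,0,0,-0.7,0,0,0,0,0,0,0,0,0,0,0,0,0]}'; python3 - <<'E'
from h import *
from bench import finish_job
S=snap('side','s7');W=snap('wrist','w7')
for n,c,x0,x1,y0,y1 in(('s',S,250,285,238,265),('w',W,240,330,120,260)):
    k,l,st,ce=cv2.connectedComponentsWithStats((c['color'][y0:y1,x0:x1].max(2)<60).astype(np.uint8))
    for i in range(1,k):
        if st[i,4]>15: print(n,st[i],ce[i]+[x0,y0])
print(bot.observe()['force']); print(finish_job())
E
```

```text
time: 20.15
tool_pos: [0.6188, 0.0808, 0.1534]
tcp_rot: [-0.128, -3.137, 0.0]
force: [-1.5, -0.8, -0.4]
gripper_width: -0.0001
grip_force: 0.0
s [10  7  7  8 29] [262.37931034 249.        ]
w [ 27  84  31  22 445] [282.70786517 215.25842697]
w [ 39 128   7  12  81] [282.11111111 253.66666667]
w [ 15 137  12   3  31] [260.93548387 258.12903226]
w [ 59 137  11   3  30] [303.53333333 258.06666667]
[ 0.0613705   0.73890824 -0.38114111]
the job is handed in; nothing more can be done
None
```

The bolt is shot through the post's lug, its handle was felt firmly at the bottom of the keeper notch, the arm has let go and backed off, and the job was handed in at about 20 s (no verdict was shown).

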